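Present the canister's label and hold the scanner at its reading distance

TASK

Get the parts canister ready to be read: turn it in its nest on the reading stand so that its barred label squarely faces the scanner head, and let go of it. Then squeeze the red lock button on the scanner head to free its telescoping arm, draw the head out towards the canister until its black pointer stands over the orange marker clip on the scale, and finish while still holding it there, button squeezed, because the spring pulls it back. Leave the clip and the things lying round about where they are.

Things in the scene. Friction and masses are not known exactly. Their poses are not given: they have to be found in the camera images.
- stand: grey reading stand fixed to the bench, 110 x 400 x 12 mm plate; origin at the centre of the plate's underside (z = 0), z up. Its +y is the direction in which the scanner head extends, towards the canister's nest; its -x side carries the scale and the button side. At its -y end an aluminium telescope housing (42 mm wide, y -197 to -60 mm, top 71 mm high). At its +y end the nest: a black ring, 29 mm inner radius, rim 20 mm above the bench, centred at x 0, y +155 mm.
- scan_head: dark grey scanner head on the end of the telescoping bar, 30 (stand x) x 40 (stand y) x 48 mm high; origin at the centre of its underside, 30 mm above the bench, axes parallel to the stand's. Pushed home its origin is at y -35 mm of the stand; it slides along stand +y by up to 115 mm. At home it is locked and will not slide until the lock button is squeezed; a spring then pulls it back with 1.5 N at home rising to 4.4 N fully out. Its dark window faces +y.
- head_grip (a point): the place to grasp the head: middle of its width at the height of the button, 62 mm above the bench (head's top 78 mm). Grasped across its width (along the stand's x) one finger presses the button and the other the plain opposite side: 35 mm over the button, 30 mm with the button squeezed flush.
- lock_button (a joint): red lock button, 26 mm wide and 22 mm high, in the head's -x side (stand axes), standing out 5 mm; value is how far it is pressed in m: 0 out, 0.005 flush. It springs back; it needs 3 N to start and 6 N to be flush. The arm is free when it is pressed about 4.2 mm or more, so squeeze it flush.
- pointer (a point): tip of the thin black pointer needle that sticks out from under the front of the head towards the stand's -x, 29 mm above the bench; it moves with the head.
- marker_line (a point): centre of the top of the orange marker clip on the scale, 8 mm wide along the scale (stand y), top 18 mm above the bench, below the pointer's path. It stands at a different scale place each time, 40 to 90 mm from the pointer's home place. The pointer must end over it (same stand y).
- canister: white round canister with a blue lid, 52 mm diameter, 98 mm high, about 0.25 kg, standing in the nest with its foot 12 mm and its lid top 110 mm above the bench; the lid is fixed. Origin at the centre of its underside, z up. Its own -y points to the middle of the label. It is properly turned when its y axis is parallel to the stand's y (label towards the head). At the start it is turned 0.6 to 1.5 rad clockwise, seen from above, from that.
- label (a point): middle of the yellow label with black bars on the canister's wall (26 mm from its axis, 42 mm above its foot). An orange stripe on the lid runs from the middle to the rim on the label's side.
- sander: bystander: cork sanding block, 64 x 112 x 36 mm, behind the stand; origin under its centre
- offcut: bystander: pale wood offcut, 45 x 130 x 30 mm, to the right of the stand; origin under its centre
- square: bystander: try square, 184 x 115 x 17 mm, wooden stock and steel blade, to the right of the stand; origin under its centre
Things that resemble listed ones, but are neither listed nor needed, are in the scene too. There is more than one size of the canister; the one meant has the size given above.

How it is judged:
By the outcome, as a careful person would: the job done as asked, in the order asked, and still so for the second after the job is handed in, while the arm keeps its last pose, push and grip.
It also fails if it takes over 37 s, if anything falls off the work surface, if the arm or the gripper's body presses on something with over 40 N, if the wrist force passes 120 N, or if a joint passes its speed limit or range.

ROBOT

A 6-joint arm with a two-finger parallel gripper is mounted at the origin on a cart in front of the work surface, level with it; the furniture and walls round the work are solid. World frame = base frame: x ahead of the robot, y to its left, z up, the work surface at z = 0. Lengths are in m, angles in rad, forces in N, time in s.
With the tool pointing down it reaches from about 0.3 to 0.775 m from the base axis. Payload 14.6 kg.
Tool frame: the origin (TCP) lies at the very end of the fingers, on their centre line; the grasp point (between the pads) lies 19 mm behind it; z points along the fingers, y is the direction in which the jaws open and shut (so a half turn about z gives the same grasp; the last joint's range is limited). The gripper opens to 94 mm and grips with 3 to 60 N. Pads are 16 mm wide; open, the fingers measure 119 mm over their backs; the gripper's body (75 mm by 177 mm) begins 78 mm behind the grasp point.
Start: joints at [-1.389, 0.3, 1.521, -0, 1.321, -0.067], TCP at [0.135, -0.533, 0.174] pointing down, gripper open.
Joint ranges: [-3.03, 3.03], [-0.79, 2.21], [0.23, 2.52], [-1.04, 4.18], [0, 3.07], [-2.55, 2.55]. Speed limits (rad/s): [2.22, 2.22, 2.57, 3.14, 3.14, 3.14].

INTERFACE

Orientations are given as [roll, pitch, yaw] about the fixed x, y, z axes, in that order (R = Rz(yaw) Ry(pitch) Rx(roll)).
In Python, from station import get_obs, vision, hand_in gives the robot as it stands.
- The arm moves only by the tool play_rows, never from a script. Its argument "moves" is a list of rows, each an object with "claw": the opening, from 0 (shut) to 1 (fully open); "linear": the shift along the tool's x, y, z in mm, a list of three; "turn": the turn, a rotation vector about the tool's x, y, z in rad, a list of three. In form: [{"claw": claw, "linear": [tx, ty, tz], "turn": [ax, ay, az]}, ...]. A call has 1 to 8 rows; each row is the pose to reach, as a shift and turn from the pose measured when the call began, along the tool's axes at that moment; what a row does not reach only later rows make up. A row lasts 1/8 s, in which the tool goes at most 62.5 mm and 10.7 degrees, less where a joint would pass 70% of its speed; a pose out of reach is approached as far as the arm can. A call with a gripper value outside its range is refused whole. The fingers move at their own pace and stop on an object; "force" is the grip in N (left out, the last holds). Time passes only in rows, so rows that repeat a pose let the fingers close. It gives the time, the measured TCP pose, the force and the opening at its end, in the units of the state.
- get_obs(): the state, without advancing time (a new reading comes with each control period).
- vision.camera(name): name is "side" or "top" or "wrist"; returns the picture (480x640x3 uint8, blue, green, red); there is no depth.
- vision.camera_info(name): a dict with "camera_matrix" (3x3 intrinsics, pixels), "k1" (the pictures are not rectified: a ray, as slopes to the right and down, at radius r is drawn at 1 + k1 r^2 times it, then the intrinsics apply), "rvec" (rotation vector, rad) and "tvec" (3), from world to camera coordinates, as OpenCV has them; the wrist camera has in their place "mount" (4x4, takes a point from camera to tool coordinates, whose origin is the TCP and whose axes are the flange's). Camera axes: x right, y down, z forward; pixel columns grow to the right and rows downward; lengths in m; the calibration is good to about 2 mm. A picture is of the moment at which its call begins: read the wrist's pose just before it. camera_info takes no time and is no camera call.
- hand_in(): hands the job in, once; it reports no verdict.
The state is a dict: "time_s": time; "qpos": joint angles; "joint_vel": joint speeds; "tau": joint torques, N m; "ee_pos": TCP position; "eef_rot": TCP orientation; "force": force on the tool from outside, world axes, zero at the start; "moment": the same for the moment, N m; "grip_width": finger opening in m.
Only numpy, scipy, OpenCV 4.12 (cv2) and the standard library are available. Lean on these libraries where they do the work, as an engineer would, in place of code of your own. Each camera call takes 0.05 s, during which the arm holds its last target.

## Working session

There is one attempt and no reset: what is moved stays moved. The work goes in short steps, Python scripts to look and compute and a tool call to move; the robot and the scene stay as the last step left them, time stands still between calls to the robot, and variables do not carry over. Pictures are saved under pics/ and viewed, and the job is handed in when it is done.

Besides the shell and the picture viewer there is one more tool, called after "Request:" by a JSON object that holds its "method" and its "body", one argument or row to a line. play_rows: Moves the arm, as the interface text tells. Its arguments: {"type":"object","properties":{"moves":{"type":"array","items":{"type":"object","properties":{"claw":{"type":"number"},"linear":{"type":"array","items":{"type":"number"}},"turn":{"type":"array","items":{"type":"number"}}}}},"force":{"type":"number"}},"required":["moves"]}

```bash
mkdir -p pics; ls; python3 - <<'E'
from station import get_obs, vision
import cv2
print(get_obs())
for n in ("side","top","wrist"):
    im=vision.camera(n); cv2.imwrite(f"pics/{n}0.png",im); print(n,vision.camera_info(n))
E
```

```text
pics
{'time_s': 0.0, 'qpos': array([-1.38860201e+00,  3.00460963e-01,  1.52157008e+00, -2.58674654e-05,
        1.32070074e+00, -6.65960450e-02]), 'joint_vel': array([ 2.77882233e-05,  6.47759406e-04, -3.53304610e-04,  7.34243141e-04,
       -1.19322800e-03, -1.53563278e-03]), 'tau': array([-2.99245774e-03, -5.31813025e+01, -3.52745390e+01,  7.07251928e-02,
        2.44299212e-02, -7.96303311e-05]), 'ee_pos': array([ 0.13536582, -0.53277744,  0.17339657]), 'eef_rot': array([-3.14045438e+00, -5.08057442e-05,  2.48796752e-01]), 'force': array([0.27617716, 0.83842285, 0.8346064 ]), 'moment': array([-0.04052015, -0.00364525,  0.02720992]), 'grip_width': 0.09380969205522377}
side {'camera_matrix': array([[504.09028736,   0.        , 317.6048567 ],
       [  0.        , 504.09028736, 245.43075121],
       [  0.        ,   0.        ,   1.        ]]), 'k1': -0.017960178815815228, 'rvec': array([ 2.08249725,  0.41577419, -0.22850284]), 'tvec': array([-0.41201156, -0.10787121,  1.27607369])}
top {'camera_matrix': array([[436.80928755,   0.        , 322.43404729],
       [  0.        , 436.80928755, 236.43483597],
       [  0.        ,   0.        ,   1.        ]]), 'k1': 0.0025420873968481947, 'rvec': array([ 2.08423188, -2.1051836 ,  0.25099151]), 'tvec': array([-0.11787357,  0.5320016 ,  0.8328545 ])}
wrist {'camera_matrix': array([[379.52492702,   0.        , 318.29635385],
       [  0.        , 379.52492702, 239.23387542],
       [  0.        ,   0.        ,   1.        ]]), 'k1': -0.017753595024086372, 'mount': array([[ 1.21539207e-03, -9.71397255e-01, -2.37457143e-01,
         6.98556239e-02],
       [ 9.99999174e-01,  1.28006717e-03, -1.18179961e-04,
        -1.58877175e-04],
       [ 4.18760784e-04, -2.37456803e-01,  9.71398009e-01,
        -2.10491942e-01],
       [ 0.00000000e+00,  0.00000000e+00,  0.00000000e+00,
         1.00000000e+00]])}
```

View pics/side0.png

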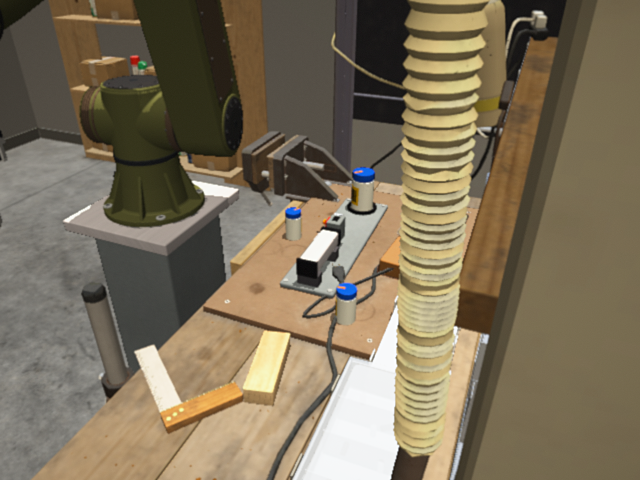

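View pics/top0.png

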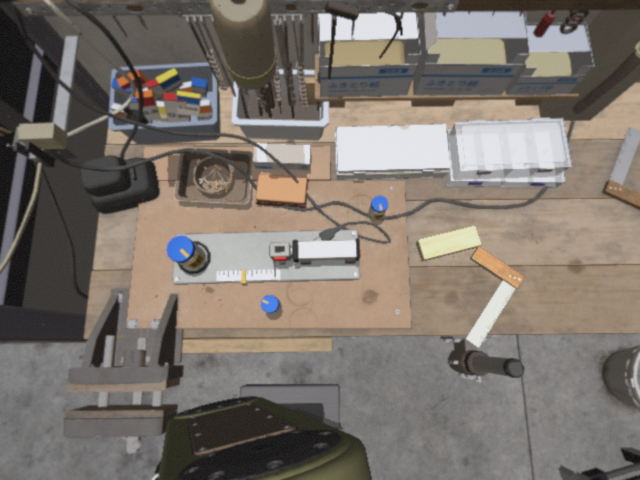

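View pics/wrist0.png

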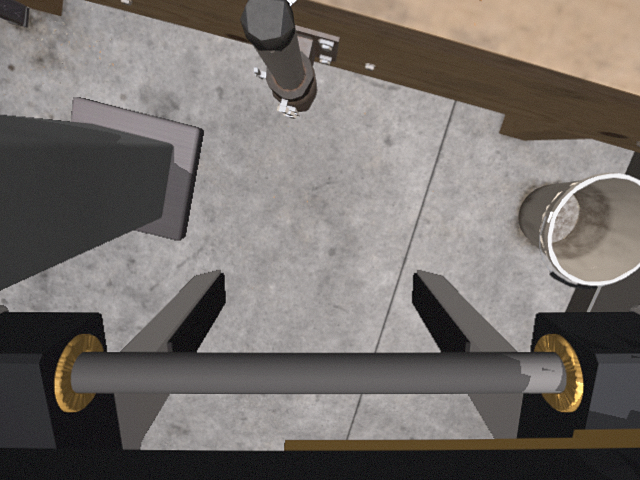

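Canister candidates in the top view are the one in the nest (183,250), a smaller one in front (270,303) and a smaller one behind (379,205). The one in the nest is larger and matches the description. I'll check it in a close crop.

```bash
python3 - <<'E'
import cv2
t=cv2.imread("pics/top0.png"); s=cv2.imread("pics/side0.png")
cv2.imwrite("pics/topc.png",cv2.resize(t[220:300,160:370],None,fx=3.8,fy=3.8,interpolation=cv2.INTER_CUBIC))
cv2.imwrite("pics/topc2.png",cv2.resize(t[225:295,160:250],None,fx=8,fy=8,interpolation=cv2.INTER_CUBIC))
cv2.imwrite("pics/sidec.png",cv2.resize(s[160:300,270:400],None,fx=4.2,fy=4.2,interpolation=cv2.INTER_CUBIC))
E
```

```text
(no output)
```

View pics/topc.png

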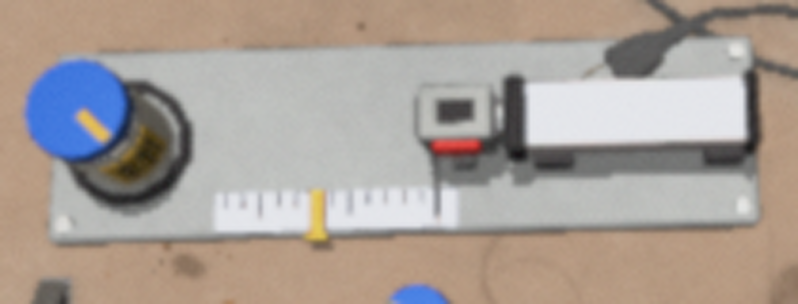

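View pics/topc2.png

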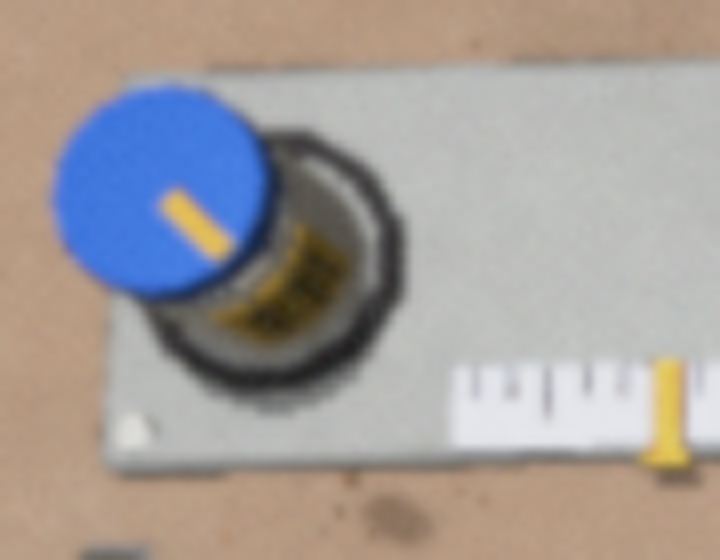

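View pics/sidec.png

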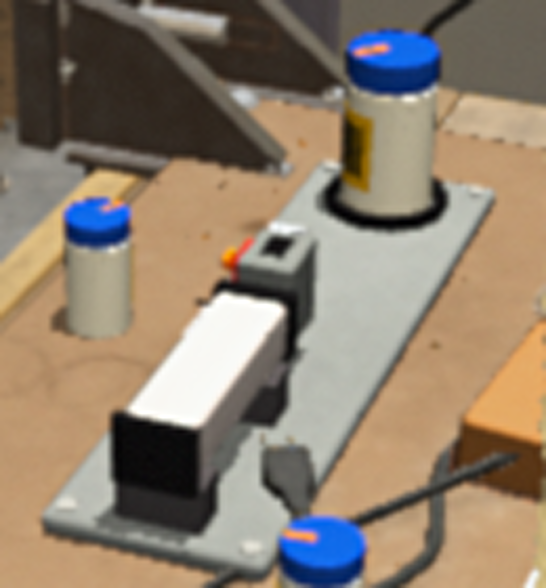

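```bash
cat > h.py <<'E'
import numpy as np, cv2
from scipy.optimize import least_squares
from scipy.spatial.transform import Rotation as R
from station import get_obs, vision
def cam(name,obs=None):
    i=vision.camera_info(name);K=i["camera_matrix"];k=i["k1"]
    if name=="wrist":
        T=np.eye(4);T[:3,:3]=R.from_euler("xyz",obs["eef_rot"]).as_matrix();T[:3,3]=obs["ee_pos"]
        M=np.linalg.inv(T@i["mount"]);return K,k,M[:3,:3],M[:3,3]
    return K,k,R.from_rotvec(i["rvec"]).as_matrix(),i["tvec"]
def proj(c,P):
    K,k,Rm,t=c;q=np.atleast_2d(P)@Rm.T+t;s=q[:,:2]/q[:,2:];s=s*(1+k*(s**2).sum(1,keepdims=True))
    return s*[K[0,0],K[1,1]]+[K[0,2],K[1,2]]
def pix2w(c,uv,z):
    K,k,Rm,t=c;d=(np.array(uv)-[K[0,2],K[1,2]])/[K[0,0],K[1,1]];s=d.copy()
    for _ in range(20): s=d/(1+k*(s**2).sum())
    r=Rm.T@np.r_[s,1];o=-Rm.T@t
    return o+r*(z-o[2])/r[2]
E
python3 - <<'E'
from h import *
c=cam("top")
a=lambda u,v:((u+.5)/3.8-.5+160,(v+.5)/3.8-.5+220)
b=lambda u,v:((u+.5)/8-.5+160,(v+.5)/8-.5+225)
TR=a(748,40);BR=a(757,218);BL=b(106,464)
loc=np.array([[.055,-.2,.012],[-.055,-.2,.012],[-.055,.2,.012],[0,.155,.110]])
obs=np.array([TR,BR,BL,b(163,190)])
def f(p):
    Q=loc.copy();cs,sn=np.cos(p[2]),np.sin(p[2])
    Q[:,:2]=loc[:,:2]@np.array([[cs,sn],[-sn,cs]])+p[:2]
    return (proj(c,Q)-obs).ravel()
r=least_squares(f,[.5,0,0]);p=r.x;print("stand",p,"res",r.fun.round(2))
cs,sn=np.cos(p[2]),np.sin(p[2]);Rm=np.array([[cs,-sn],[sn,cs]])
def st(uv,z): w=pix2w(c,uv,z);return w.round(4),(Rm.T@(w[:2]-p[:2])).round(4)
print("lid",st(b(163,190),.11))
s0=st(b(172,196),.11);s1=st(b(228,252),.11);print(s0,s1)
d=s1[1]-np.array([0,.155]);print("stripe ang from -y",np.arctan2(d[0],-d[1]), np.arctan2(*((s1[1]-s0[1])*[1,-1])))
print("clip",st(b(668,400),.018),"pointer tip",st(a(437,213),.029))
for u,v in ((417,85),(497,85),(417,140),(494,140)): print("headtop",st(a(u,v),.078))
print("dec",st((270,303),.08))
E
```

```text
stand [ 0.5025456  -0.00121953  0.01583076] res [ 1.18 -1.78  1.12  1.45 -1.44  0.75 -0.75 -0.68]
lid (array([0.4987, 0.1522, 0.11  ]), array([-0.0014,  0.1535]))
(array([0.4972, 0.15  , 0.11  ]), array([-0.0029,  0.1512])) (array([0.4833, 0.1356, 0.11  ]), array([-0.0171,  0.1371]))
stripe ang from -y -0.7625449998566401 -0.7889317175953097
clip (array([0.4606, 0.0455, 0.018 ]), array([-0.0412,  0.0474])) pointer tip (array([ 0.4559, -0.0226,  0.029 ]), array([-0.047 , -0.0206]))
headtop (array([ 0.5169, -0.0163,  0.078 ]), array([ 0.0141, -0.0153]))
headtop (array([ 0.5164, -0.0586,  0.078 ]), array([ 0.013 , -0.0576]))
headtop (array([ 0.4872, -0.0168,  0.078 ]), array([-0.0156, -0.0154]))
headtop (array([ 0.4868, -0.0573,  0.078 ]), array([-0.0166, -0.0558]))
dec (array([ 0.3948, -0.02  ,  0.08  ]), array([-0.108 , -0.0171]))
```

```bash
cat >> h.py <<'E'
def mv(pos,yaw):
    o=get_obs();Rc=R.from_euler("xyz",o["eef_rot"]);Rt=R.from_euler("xyz",[np.pi,0,yaw])
    print("t",o["time_s"],"lin",(Rc.inv().apply(np.array(pos)-o["ee_pos"])*1000).round(1),"turn",(Rc.inv()*Rt).as_rotvec().round(3))
E
python3 -c "
from h import *
mv([.40,.0,.25],1.587)
mv([.49,.08,.25],1.587)"
```

```text
t 0.15 lin [ 387.7 -451.4  -76.1] turn [-1.000e-03 -1.000e-03 -1.338e+00]
t 0.15 lin [ 494.6 -506.7  -76. ] turn [-1.000e-03 -1.000e-03 -1.338e+00]
```

Request:
{"method": "play_rows", "body": {
  "moves": [
    {"claw": 1,"linear": [495,-507,-76],"turn": [0,0,-1.338]},
    {"claw": 1,"linear": [495,-507,-76],"turn": [0,0,-1.338]},
    {"claw": 1,"linear": [495,-507,-76],"turn": [0,0,-1.338]},
    {"claw": 1,"linear": [495,-507,-76],"turn": [0,0,-1.338]},
    {"claw": 1,"linear": [495,-507,-76],"turn": [0,0,-1.338]},
    {"claw": 1,"linear": [495,-507,-76],"turn": [0,0,-1.338]},
    {"claw": 1,"linear": [495,-507,-76],"turn": [0,0,-1.338]},
    {"claw": 1,"linear": [495,-507,-76],"turn": [0,0,-1.338]}
  ],
  "force": 20
}}

```text
time_s: 1.15
ee_pos: [0.385, -0.1008, 0.2277]
eef_rot: [3.141, -0.001, 1.59]
force: [0.6, -1.2, 0.2]
grip_width: 0.0941
```

```bash
python3 -c "
from h import *
print(get_obs()['ee_pos'],get_obs()['qpos'])
mv([.49,.08,.25],1.587)"
```

```text
[ 0.38495477 -0.10076951  0.2276707 ] [-3.48680568e-01 -9.09406887e-02  1.82672332e+00  7.29016126e-04
  1.40568888e+00 -3.68037423e-01]
t 1.15 lin [178.7 108.5 -22.2] turn [ 0.    -0.001  0.003]
```

Request:
{"method": "play_rows", "body": {
  "moves": [
    {"claw": 1,"linear": [179,108,-22],"turn": [0,0,0]},
    {"claw": 1,"linear": [179,108,-22],"turn": [0,0,0]},
    {"claw": 1,"linear": [179,108,-22],"turn": [0,0,0]},
    {"claw": 1,"linear": [179,108,-22],"turn": [0,0,0]},
    {"claw": 1,"linear": [179,108,-22],"turn": [0,0,0]}
  ]
}}

```text
time_s: 1.78
ee_pos: [0.4896, 0.0814, 0.2493]
eef_rot: [-3.141, -0.001, 1.592]
force: [0.1, 0.0, -0.5]
grip_width: 0.0945
```

```bash
python3 -c "
from h import *
import pickle
o=get_obs();im=vision.camera('wrist');pickle.dump(o,open('o1.pkl','wb'));cv2.imwrite('pics/w1.png',im);print(o['ee_pos'],o['eef_rot'],o['joint_vel'].round(3))"
```

```text
[0.48962506 0.08135444 0.24926555] [-3.14096185e+00 -5.58393073e-04  1.59223436e+00] [-0.047 -0.032  0.036 -0.005 -0.    -0.024]
```

View pics/w1.png

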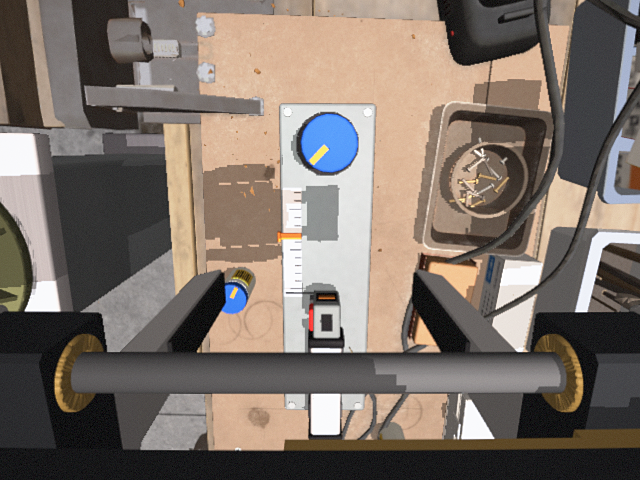

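The whole stand is visible. The lid is at (329,142) with its stripe towards (313,163), the clip at (289,237), the needle at about (295,292) and the head at (324,318). The next crops are for exact pixels.

```bash
python3 -c "
import cv2
t=cv2.imread('pics/w1.png')
cv2.imwrite('pics/w1a.png',cv2.resize(t[95:185,270:390],None,fx=6,fy=6,interpolation=cv2.INTER_CUBIC))
cv2.imwrite('pics/w1b.png',cv2.resize(t[220:340,260:380],None,fx=5,fy=5,interpolation=cv2.INTER_CUBIC))"
```

```text
(no output)
```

View pics/w1a.png

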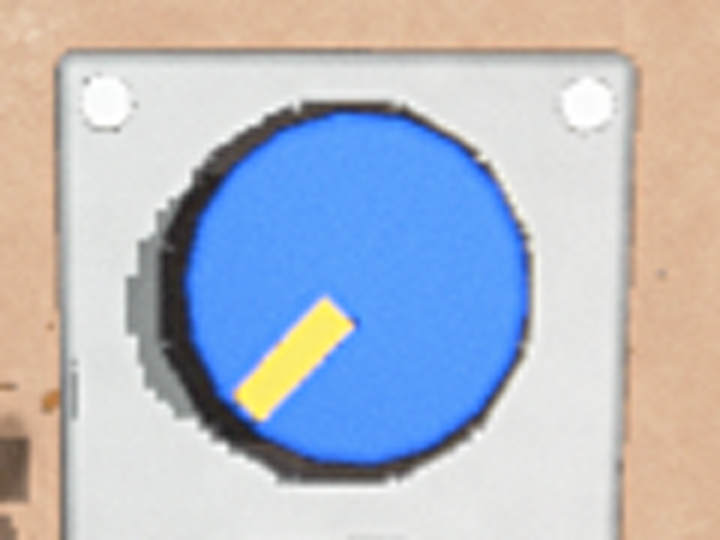

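View pics/w1b.png

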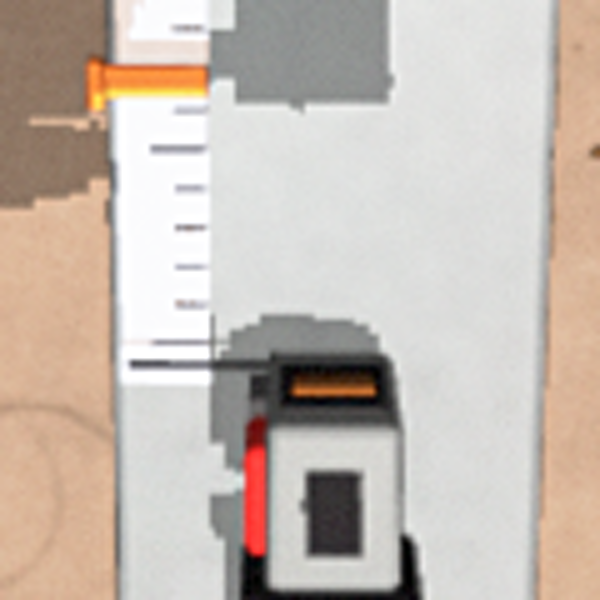

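```bash
python3 - <<'E'
from h import *
import pickle
o=pickle.load(open('o1.pkl','rb'));c=cam("wrist",o)
a=lambda u,v:((u+.5)/6-.5+270,(v+.5)/6-.5+95)
b=lambda u,v:((u+.5)/5-.5+260,(v+.5)/5-.5+220)
obs=np.array([a(60,52),a(633,52),a(104,102),a(586,102),(291,405),(359,405),a(358,287)])
def f(p):
    A,B=p[3:5]
    loc=np.array([[-.055,.2,.012],[.055,.2,.012],[-A,B,.0125],[A,B,.0125],[-A,-B,.0125],[A,-B,.0125],[0,.155,.11]])
    Q=loc.copy();cs,sn=np.cos(p[2]),np.sin(p[2])
    Q[:,:2]=loc[:,:2]@np.array([[cs,sn],[-sn,cs]])+p[:2]
    return (proj(c,Q)-obs).ravel()
r=least_squares(f,[.5,0,0,.045,.19]);p=r.x;print("stand",p.round(4),r.fun.round(2))
cs,sn=np.cos(p[2]),np.sin(p[2]);Rm=np.array([[cs,-sn],[sn,cs]])
def st(uv,z): w=pix2w(c,uv,z);return w.round(4),(Rm.T@(w[:2]-p[:2])).round(4)
print("lid",st(a(358,287),.11),"lid edges",st(a(187,287),.11),st(a(529,287),.11))
s0=st(a(341,311),.11)[1];s1=st(a(250,409),.11)[1];l=st(a(358,287),.11)[1]
print("ang",np.arctan2(*((s1-s0)*[1,-1])),np.arctan2(*((s1-l)*[1,-1])))
print("clip",st(b(155,81),.018),"edge",st(b(155,65),.018),st(b(155,97),.018))
print("pointer",st(b(135,364),.029),st(b(260,361),.029))
for u,v in ((270,425),(402,428),(270,590),(402,590)): print("head",st(b(u,v),.078))
E
```

```text
stand [ 0.5022 -0.0011  0.0206  0.0456  0.1901] [-1.52 -0.79  1.27 -0.55 -0.36  0.08  0.51  0.27  0.56  0.16 -0.49  0.29
  0.03  0.63]
lid (array([0.499 , 0.1544, 0.11  ]), array([-0.    ,  0.1555])) lid edges (array([0.4735, 0.1538, 0.11  ]), array([-0.0255,  0.1555])) (array([0.5244, 0.155 , 0.11  ]), array([0.0255, 0.1556]))
ang -0.7604922823772082 -0.7383740315547018
clip (array([0.4584, 0.0462, 0.018 ]), array([-0.0428,  0.0482])) edge (array([0.4584, 0.0501, 0.018 ]), array([-0.0427,  0.0521])) (array([0.4585, 0.0423, 0.018 ]), array([-0.0428,  0.0443]))
pointer (array([ 0.4547, -0.0217,  0.029 ]), array([-0.0479, -0.0196])) (array([ 0.485 , -0.0202,  0.029 ]), array([-0.0176, -0.0187]))
head (array([ 0.4879, -0.0155,  0.078 ]), array([-0.0146, -0.0141]))
head (array([ 0.5165, -0.0156,  0.078 ]), array([ 0.014 , -0.0147]))
head (array([ 0.4887, -0.0548,  0.078 ]), array([-0.0146, -0.0534]))
head (array([ 0.5179, -0.0541,  0.078 ]), array([ 0.0146, -0.0533]))
```

```bash
python3 - <<'E'
from h import *
import pickle
o=pickle.load(open('o1.pkl','rb'));c=cam("wrist",o);t=cam("top")
f=lambda X:np.r_[(proj(c,X)-[262,105]).ravel(),(proj(t,X)-[172,293]).ravel()]
r=least_squares(f,[.4,.2,.1]);print(r.x,r.fun)
for z in(0,.1,.2):print(pix2w(c,(262,105),z),pix2w(t,(172,293),z))
mv([.499,.154,.17],.835);mv([.499,.154,.062],.835)
E
```

```text
[0.42466286 0.19497168 0.0103999 ] [-0.16427774 -0.16800008  0.33141645 -0.29088924]
[0.42334972 0.19582609 0.        ] [0.42523949 0.1992032  0.        ]
[0.43773577 0.18591745 0.1       ] [0.41386541 0.16482142 0.1       ]
[0.45212183 0.1760088  0.2       ] [0.40249133 0.13043964 0.2       ]
t 1.825 lin [73.4 11.3 79.4] turn [-0.001 -0.     0.756]
t 1.825 lin [ 73.3  11.3 187.4] turn [-0.001 -0.     0.756]
```

```bash
python3 - <<'E'
from h import *
import pickle
o=pickle.load(open('o1.pkl','rb'));c=cam("wrist",o);t=cam("top");s=cam("side")
f=lambda X:np.r_[(proj(s,X)-[303,138]).ravel(),(proj(c,X)-[88,97]).ravel()]
r=least_squares(f,[.4,.2,.1]);print(r.x,r.fun)
E
```

```text
[0.31748758 0.18354613 0.16157516] [-4.90106271 -2.6508908   1.49110065 -0.50832931]
```

Request:
{"method": "play_rows", "body": {
  "moves": [
    {"claw": 1,"linear": [73,11,70],"turn": [0,0,0.756]},
    {"claw": 1,"linear": [73,11,70],"turn": [0,0,0.756]},
    {"claw": 1,"linear": [73,11,70],"turn": [0,0,0.756]},
    {"claw": 1,"linear": [73,11,70],"turn": [0,0,0.756]},
    {"claw": 1,"linear": [73,11,70],"turn": [0,0,0.756]},
    {"claw": 1,"linear": [73,11,70],"turn": [0,0,0.756]}
  ]
}}

```text
time_s: 2.58
ee_pos: [0.4986, 0.1528, 0.1795]
eef_rot: [-3.141, -0.0, 0.838]
force: [-0.1, 0.7, -0.6]
grip_width: 0.0937
```

```bash
python3 -c "
from h import *
mv([.499,.154,.062],.835)
o=get_obs();im=vision.camera('wrist');cv2.imwrite('pics/w2.png',im);c=cam('wrist',o);print(proj(c,[.499,.1542,.11]))"
```

```text
t 2.575 lin [  1.1  -0.5 117.5] turn [-0.001 -0.     0.003]
[[316.73044629 239.35921597]]
```

View pics/w2.png

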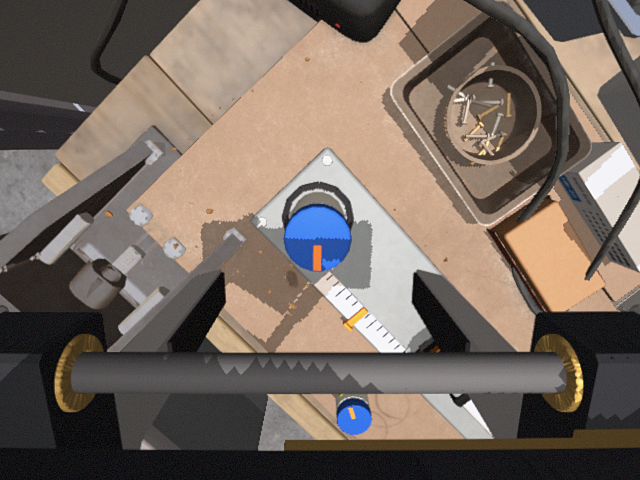

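The lid centre at (318,239) matches the prediction, and the stripe points straight down the picture as planned. Descending now.

Request:
{"method": "play_rows", "body": {
  "moves": [
    {"claw": 1,"linear": [1,-0.5,50],"turn": [0,0,0.003]},
    {"claw": 1,"linear": [1,-0.5,95],"turn": [0,0,0.003]},
    {"claw": 1,"linear": [1,-0.5,117],"turn": [0,0,0.003]},
    {"claw": 1,"linear": [1,-0.5,117],"turn": [0,0,0.003]},
    {"claw": 0.5,"linear": [1,-0.5,117],"turn": [0,0,0.003]},
    {"claw": 0.4,"linear": [1,-0.5,117],"turn": [0,0,0.003]},
    {"claw": 0.4,"linear": [1,-0.5,117],"turn": [0,0,0.003]},
    {"claw": 0.4,"linear": [1,-0.5,117],"turn": [0,0,0.003]}
  ],
  "force": 15
}}

```text
time_s: 3.62
ee_pos: [0.4991, 0.1542, 0.0628]
eef_rot: [-3.141, -0.0, 0.835]
force: [0.4, -0.4, 0.3]
grip_width: 0.0574
```

```bash
python3 -c "
from h import *
print(get_obs())
mv([.499,.154,.062],1.59)"
```

```text
{'time_s': 3.625, 'qpos': array([2.29209961e-01, 3.60614041e-01, 1.71745404e+00, 5.35978896e-04,
       1.06329077e+00, 9.64676761e-01]), 'joint_vel': array([-0.00024103,  0.00308841,  0.00429055, -0.00206516,  0.00031634,
        0.00136603]), 'tau': array([-6.58832083e-03, -5.24993277e+01, -3.10855758e+01,  4.95551911e-02,
       -4.74393053e-02, -4.71326246e-03]), 'ee_pos': array([0.49905304, 0.15416241, 0.06283807]), 'eef_rot': array([-3.14134078e+00, -4.58991866e-04,  8.35069039e-01]), 'force': array([ 0.44050331, -0.36266749,  0.32382038]), 'moment': array([-0.0486445 , -0.05660957, -0.0792684 ]), 'grip_width': 0.057364953685826114}
t 3.625 lin [-0.2  0.1  0.8] turn [-0.    -0.001 -0.755]
```

Request:
{"method": "play_rows", "body": {
  "moves": [
    {"claw": 0.3,"linear": [0,0,0],"turn": [0,0,0]},
    {"claw": 0.3,"linear": [0,0,0],"turn": [0,0,0]},
    {"claw": 0.3,"linear": [0,0,0],"turn": [0,0,0]}
  ],
  "force": 15
}}

```text
time_s: 4.0
ee_pos: [0.499, 0.1542, 0.0628]
eef_rot: [-3.141, -0.0, 0.835]
force: [0.4, -0.0, -0.6]
grip_width: 0.0515
```

Gripped at 51.5 mm. Turning now.

Request:
{"method": "play_rows", "body": {
  "moves": [
    {"claw": 0.3,"linear": [0,0,0],"turn": [0,0,-0.12]},
    {"claw": 0.3,"linear": [0,0,0],"turn": [0,0,-0.25]},
    {"claw": 0.3,"linear": [0,0,0],"turn": [0,0,-0.38]},
    {"claw": 0.3,"linear": [0,0,0],"turn": [0,0,-0.51]},
    {"claw": 0.3,"linear": [0,0,0],"turn": [0,0,-0.64]},
    {"claw": 0.3,"linear": [0,0,0],"turn": [0,0,-0.755]},
    {"claw": 0.3,"linear": [0,0,0],"turn": [0,0,-0.755]},
    {"claw": 0.3,"linear": [0,0,0],"turn": [0,0,-0.755]}
  ]
}}

```text
time_s: 5.0
ee_pos: [0.4991, 0.1542, 0.0628]
eef_rot: [3.141, -0.001, 1.588]
force: [1.3, -0.1, -0.9]
grip_width: 0.0518
```

```bash
python3 -c "
from h import *
import pickle
o=get_obs();im=vision.camera('wrist');pickle.dump(o,open('o3.pkl','wb'));cv2.imwrite('pics/w3.png',im);cv2.imwrite('pics/w3c.png',cv2.resize(im[190:330,220:420],None,fx=4,fy=4,interpolation=cv2.INTER_CUBIC));print(o['ee_pos'],o['eef_rot'],o['moment'])"
```

```text
[0.49906872 0.15419737 0.06284152] [ 3.14146412e+00 -5.38218855e-04  1.58756785e+00] [-0.08658749 -0.19491763  0.01044405]
```

View pics/w3c.png

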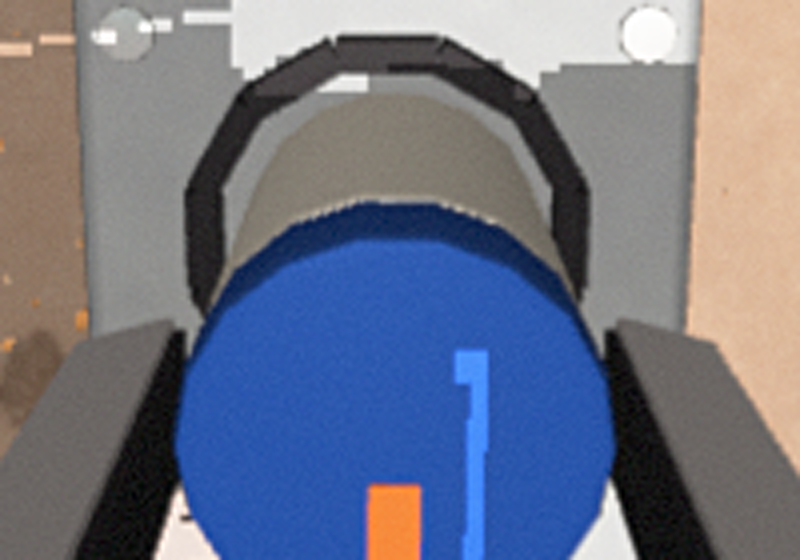

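The stripe now points straight at the head. Releasing and rising to a viewing pose.

Request:
{"method": "play_rows", "body": {
  "moves": [
    {"claw": 0.9,"linear": [0,0,0],"turn": [0,0,0]},
    {"claw": 0.9,"linear": [0,0,0],"turn": [0,0,0]},
    {"claw": 0.9,"linear": [0,0,0],"turn": [0,0,0]},
    {"claw": 0.9,"linear": [0,0,0],"turn": [0,0,0]},
    {"claw": 0.9,"linear": [0,0,-40],"turn": [0,0,0]},
    {"claw": 0.9,"linear": [0,0,-90],"turn": [0,0,0]},
    {"claw": 0.9,"linear": [-40,0,-140],"turn": [0,0,0]},
    {"claw": 0.9,"linear": [-75,0,-160],"turn": [0,0,0]}
  ]
}}

```text
time_s: 6.05
ee_pos: [0.5009, 0.0784, 0.2256]
eef_rot: [3.138, -0.001, 1.589]
force: [0.4, -0.3, 0.5]
grip_width: 0.0848
```

Request:
{"method": "play_rows", "body": {
  "moves": [
    {"claw": 0.75,"linear": [-35,0,-20],"turn": [0,0,0]},
    {"claw": 0.75,"linear": [-35,0,-20],"turn": [0,0,0]},
    {"claw": 0.75,"linear": [-35,0,-20],"turn": [0,0,0]}
  ]
}}

```text
time_s: 6.42
ee_pos: [0.5012, 0.0438, 0.245]
eef_rot: [3.139, -0.001, 1.589]
force: [-1.1, 0.7, -0.2]
grip_width: 0.0706
```

```bash
python3 -c "
from h import *
import pickle
o=get_obs();im=vision.camera('wrist');pickle.dump(o,open('o4.pkl','wb'));cv2.imwrite('pics/w4.png',im);
cv2.imwrite('pics/w4a.png',cv2.resize(im[60:180,260:400],None,fx=5,fy=5,interpolation=cv2.INTER_CUBIC));
cv2.imwrite('pics/w4b.png',cv2.resize(im[180:300,260:380],None,fx=5,fy=5,interpolation=cv2.INTER_CUBIC));
print(o['ee_pos'],o['eef_rot'])"
```

```text
[0.50117833 0.04378005 0.24498119] [ 3.13864502e+00 -9.34740943e-04  1.58851772e+00]
```

View pics/w4.png

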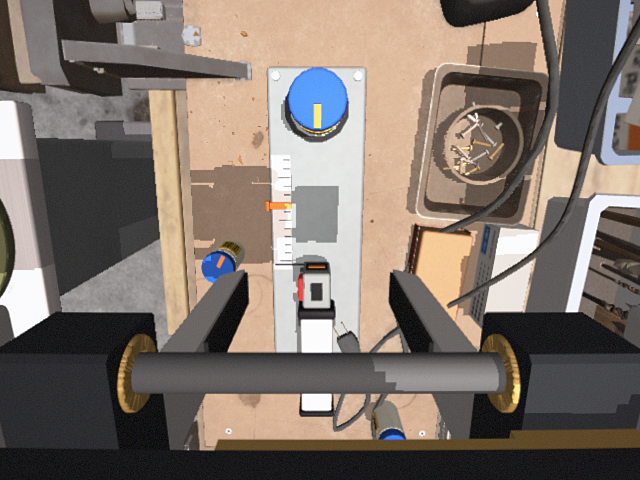

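View pics/w4a.png

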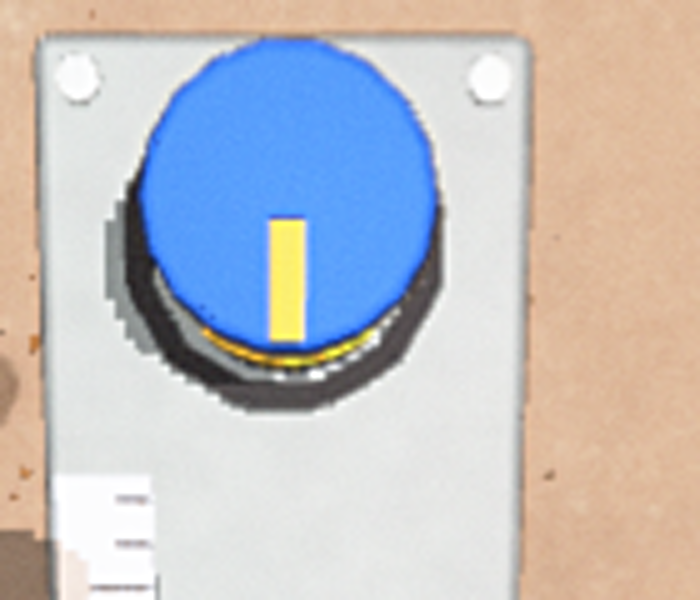

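View pics/w4b.png

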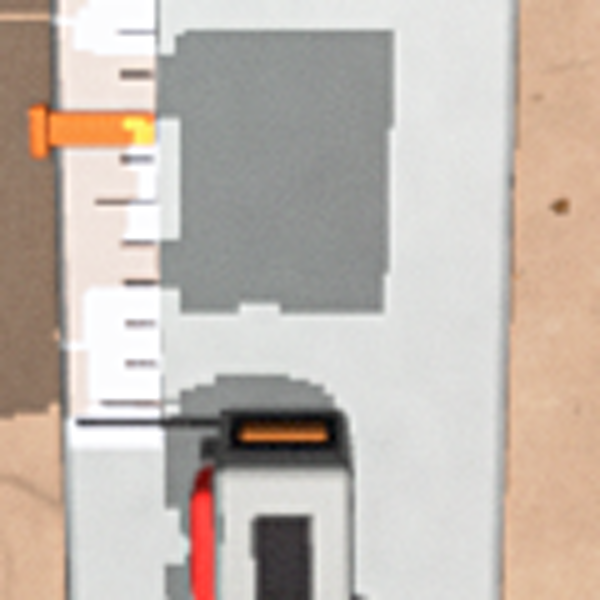

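```bash
python3 - <<'E'
from h import *
import pickle
o=pickle.load(open('o4.pkl','rb'));c=cam("wrist",o)
a=lambda u,v:((u+.5)/5-.5+260,(v+.5)/5-.5+60)
b=lambda u,v:((u+.5)/5-.5+260,(v+.5)/5-.5+180)
w=lambda uv,z:pix2w(c,uv,z)[:2]
L0,L1=w(a(38,60),.012),w(b(66,560),.012);R0,R1=w(a(531,60),.012),w(b(500,560),.012)
for p,q in((L0,L1),(R0,R1)): print("edge dir yaw",np.arctan2(*((p-q)*[-1,1])),p,q)
s0,s1=w(a(288,220),.11),w(a(287,342),.11);lid=w(a(290,193),.11)
print("stripe yaw",np.arctan2(*((s0-s1)*[-1,1])),"lid",lid,np.arctan2(*((lid-s1)*[-1,1])))
sw0,sw1=w(a(77,77),.0125),w(a(490,78),.0125);d=sw1-sw0;print("screw yaw",np.arctan2(d[1],d[0]))
cl,pt,pt2=w(b(100,130),.018),w(b(80,422),.029),w(b(215,422),.029);print("clip",cl,"ptr",pt,pt2)
y=.019;u=np.array([-np.sin(y),np.cos(y)]);print("travel",(cl-pt)@u,(cl-pt2)@u, (w(b(100,113),.018)-w(b(100,147),.018))@u)
for u_,v in ((217,465),(352,465)): print("head front",w(b(u_,v),.078))
print("btn",w(b(192,520),.062))
E
```

```text
edge dir yaw 0.015151377280373423 [0.44467006 0.19172878] [ 0.44853393 -0.0632694 ]
edge dir yaw 0.01759781811552432 [0.55210415 0.19381215] [ 0.55659481 -0.06134437]
stripe yaw 0.009662480223775466 lid [0.50018308 0.15361645] -0.002716888513969281
screw yaw 0.01709052831888087
clip [0.45814383 0.04566348] ptr [ 0.45415655 -0.02190019] [ 0.48588149 -0.02132254]
travel 0.06747572148746106 0.06750090601662634 0.007958440738319871
head front [ 0.48807043 -0.01533957]
head front [ 0.51631423 -0.01483219]
btn [ 0.48216811 -0.03357185]
```

```bash
python3 -c "
from h import *
mv([.5024,-.0355,.11],1.588);mv([.5024,-.0355,.043],1.588)"
```

```text
t 6.475 lin [-79.7  -0.5 134.7] turn [ 0.003 -0.001  0.001]
t 6.475 lin [-79.8  -0.7 201.7] turn [ 0.003 -0.001  0.001]
```

Request:
{"method": "play_rows", "body": {
  "moves": [
    {"claw": 0.75,"linear": [-40,0,20],"turn": [0.003,0,0]},
    {"claw": 0.75,"linear": [-80,-0.6,60],"turn": [0.003,0,0]},
    {"claw": 0.75,"linear": [-80,-0.6,115],"turn": [0.003,0,0]},
    {"claw": 0.75,"linear": [-80,-0.6,160],"turn": [0.003,0,0]},
    {"claw": 0.75,"linear": [-80,-0.6,190],"turn": [0.003,0,0]},
    {"claw": 0.75,"linear": [-80,-0.6,201.5],"turn": [0.003,0,0]},
    {"claw": 0.75,"linear": [-80,-0.6,201.5],"turn": [0.003,0,0]}
  ]
}}

```text
time_s: 7.35
ee_pos: [0.5024, -0.0352, 0.043]
eef_rot: [-3.14, -0.001, 1.59]
force: [1.1, 0.3, 0.3]
grip_width: 0.0703
```

```bash
python3 -c "
from h import *
mv([.5024,-.0355,.043],1.588)
o=get_obs();im=vision.camera('wrist');cv2.imwrite('pics/w5.png',im);print(o['force'])"
```

```text
t 7.35 lin [-0.3  0.   0. ] turn [-0.001 -0.001  0.002]
[1.05691618 0.34073647 0.29142402]
```

View pics/w5.png

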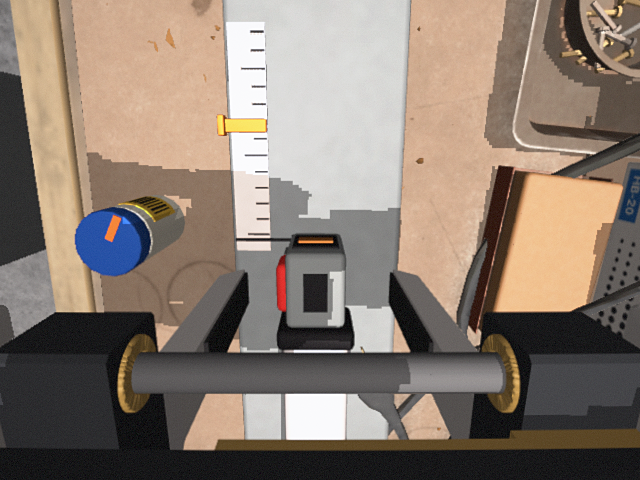

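The head is centred between the fingers, with the button at (282,283), the needle at y≈239 and the clip at y≈126. Squeezing now.

Request:
{"method": "play_rows", "body": {
  "moves": [
    {"claw": 0.2,"linear": [0,0,0],"turn": [0,0,0]},
    {"claw": 0.2,"linear": [0,0,0],"turn": [0,0,0]},
    {"claw": 0.2,"linear": [0,0,0],"turn": [0,0,0]},
    {"claw": 0.2,"linear": [0,0,0],"turn": [0,0,0]},
    {"claw": 0.2,"linear": [0,0,0],"turn": [0,0,0]},
    {"claw": 0.2,"linear": [0,0,0],"turn": [0,0,0]},
    {"claw": 0.2,"linear": [0,0,0],"turn": [0,0,0]},
    {"claw": 0.2,"linear": [0,0,0],"turn": [0,0,0]}
  ],
  "force": 30
}}

```text
time_s: 8.4
ee_pos: [0.5009, -0.0354, 0.0437]
eef_rot: [-3.137, -0.001, 1.59]
force: [-14.1, -0.5, 10.6]
grip_width: 0.0294
```

The outside force is −14 N in x, so the head sits slightly towards −x. I'll recentre before pulling.

Request:
{"method": "play_rows", "body": {
  "moves": [
    {"claw": 0.2,"linear": [0,-0.5,0],"turn": [0,0,0]},
    {"claw": 0.2,"linear": [0,-0.5,0],"turn": [0,0,0]},
    {"claw": 0.2,"linear": [0,-0.5,0],"turn": [0,0,0]}
  ]
}}

```text
time_s: 8.78
ee_pos: [0.5007, -0.0355, 0.0438]
eef_rot: [-3.137, -0.001, 1.59]
force: [2.0, -0.3, 1.3]
grip_width: 0.029
```

Request:
{"method": "play_rows", "body": {
  "moves": [
    {"claw": 0.2,"linear": [6,0,0],"turn": [0,0,0]},
    {"claw": 0.2,"linear": [14,0,0],"turn": [0,0,0]},
    {"claw": 0.2,"linear": [24,0,0],"turn": [0,0,0]},
    {"claw": 0.2,"linear": [34,0,0],"turn": [0,0,0]},
    {"claw": 0.2,"linear": [44,0,0],"turn": [0,0,0]},
    {"claw": 0.2,"linear": [54,0,0],"turn": [0,0,0]},
    {"claw": 0.2,"linear": [61,0,0],"turn": [0,0,0]},
    {"claw": 0.2,"linear": [61,0,0],"turn": [0,0,0]}
  ]
}}

```text
time_s: 9.78
ee_pos: [0.4994, 0.0261, 0.0439]
eef_rot: [-3.137, -0.001, 1.591]
force: [-0.0, -0.1, 0.8]
grip_width: 0.0189
```

```bash
python3 -c "
from h import *
import pickle
o=get_obs();im=vision.camera('wrist');pickle.dump(o,open('o6.pkl','wb'));cv2.imwrite('pics/w6.png',im);cv2.imwrite('pics/w6c.png',cv2.resize(im[150:310,180:380],None,fx=3.75,fy=3.75,interpolation=cv2.INTER_CUBIC));print(o['ee_pos'],o['eef_rot'],o['force'])"
```

```text
[0.49943789 0.02612835 0.0438756 ] [-3.13730484e+00 -1.04711161e-03  1.59085900e+00] [-0.01077142 -0.07936631  0.82643879]
```

View pics/w6.png

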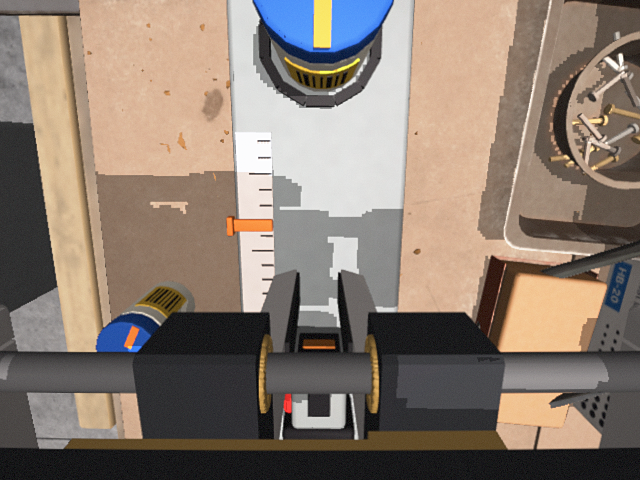

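View pics/w6c.png

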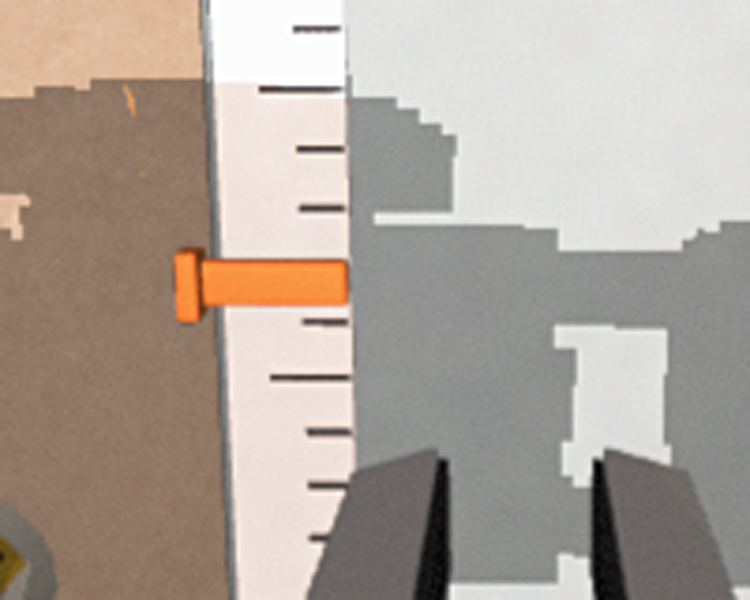

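The fingers slipped off: the opening is now 18.9 mm and the head is back home. I'll reopen, go back and look.

Request:
{"method": "play_rows", "body": {
  "moves": [
    {"claw": 0.6,"linear": [0,1,0],"turn": [0,0,0]},
    {"claw": 0.6,"linear": [0,1,0],"turn": [0,0,0]},
    {"claw": 0.6,"linear": [0,1,0],"turn": [0,0,0]},
    {"claw": 0.6,"linear": [0,1,0],"turn": [0,0,0]},
    {"claw": 0.6,"linear": [0,1,0],"turn": [0,0,0]}
  ]
}}

```text
time_s: 10.45
ee_pos: [0.5005, 0.0258, 0.0439]
eef_rot: [-3.137, -0.001, 1.591]
force: [0.6, -0.0, 0.4]
grip_width: 0.0561
```

```bash
python3 -c "
from h import *
o=get_obs();im=vision.camera('wrist');cv2.imwrite('pics/w7.png',im);im=vision.camera('side');cv2.imwrite('pics/s7.png',cv2.resize(im[150:310,270:430],None,fx=3.75,fy=3.75,interpolation=cv2.INTER_CUBIC));print(o['ee_pos'],o['eef_rot'],o['force'],o['grip_width'])
mv([.501,-.036,.043],1.588)"
```

```text
[0.50046156 0.02576524 0.0438848 ] [-3.13735282e+00 -9.63456948e-04  1.59052530e+00] [ 0.6178643  -0.03524481  0.43500726] 0.05606329138845141
t 10.55 lin [-61.8  -0.7   0.8] turn [-0.004 -0.001  0.003]
```

View pics/w7.png

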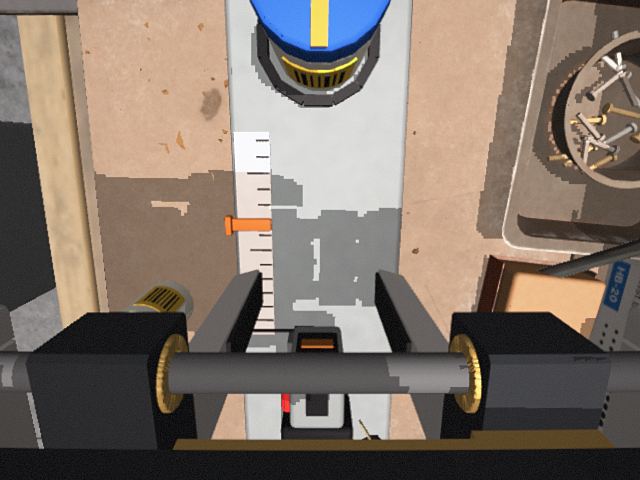

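View pics/s7.png

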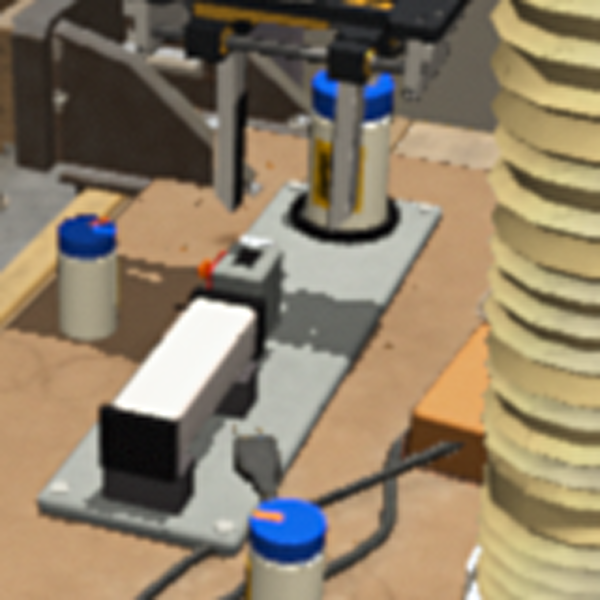

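The head is home and unharmed. I'll retry with a stronger squeeze and a slow pull.

Request:
{"method": "play_rows", "body": {
  "moves": [
    {"claw": 0.6,"linear": [-30,-0.5,0.8],"turn": [-0.004,0,0.003]},
    {"claw": 0.6,"linear": [-62,-0.5,0.8],"turn": [-0.004,0,0.003]},
    {"claw": 0.6,"linear": [-62,-0.5,0.8],"turn": [-0.004,0,0.003]},
    {"claw": 0.2,"linear": [-62,-0.5,0.8],"turn": [-0.004,0,0.003]},
    {"claw": 0.2,"linear": [-62,-0.5,0.8],"turn": [-0.004,0,0.003]},
    {"claw": 0.2,"linear": [-62,-0.5,0.8],"turn": [-0.004,0,0.003]},
    {"claw": 0.2,"linear": [-62,-0.5,0.8],"turn": [-0.004,0,0.003]},
    {"claw": 0.2,"linear": [-62,-0.5,0.8],"turn": [-0.004,0,0.003]}
  ],
  "force": 55
}}

```text
time_s: 11.55
ee_pos: [0.5009, -0.0357, 0.043]
eef_rot: [-3.141, -0.002, 1.588]
force: [-3.4, 4.6, 3.6]
grip_width: 0.0282
```

Request:
{"method": "play_rows", "body": {
  "moves": [
    {"claw": 0.2,"linear": [0,0,0],"turn": [0,0,0]},
    {"claw": 0.2,"linear": [0,0,0],"turn": [0,0,0]}
  ]
}}

```text
time_s: 11.8
ee_pos: [0.5009, -0.0357, 0.043]
eef_rot: [-3.141, -0.002, 1.588]
force: [-2.8, 2.5, 2.5]
grip_width: 0.0285
```

```bash
python3 -c "
from h import *
o=get_obs();im=vision.camera('wrist');cv2.imwrite('pics/w8.png',cv2.resize(im[220:400,220:420],None,fx=3.3,fy=3.3,interpolation=cv2.INTER_CUBIC));print(o['ee_pos'],o['eef_rot'],o['force'],o['grip_width'])"
```

```text
[ 0.50085524 -0.03566379  0.04298467] [-3.14055417e+00 -1.66149044e-03  1.58773899e+00] [-2.84915379  2.46182652  2.52057589] 0.02848958309040102
```

View pics/w8.png

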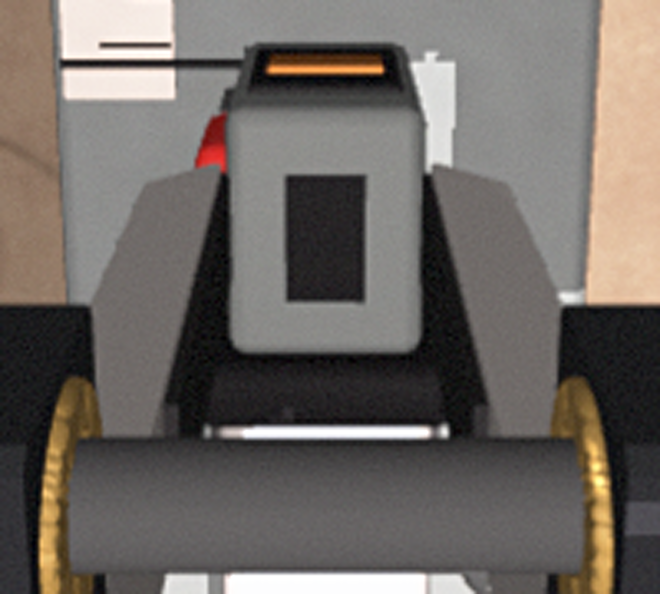

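```bash
python3 - <<'E'
from h import *
o=get_obs();c=cam("wrist",o)
im=vision.camera('wrist');cv2.imwrite('pics/w9.png',cv2.resize(im[230:330,250:370],None,fx=6.5,fy=6.5,interpolation=cv2.INTER_CUBIC))
y=.017;Rm=np.array([[np.cos(y),-np.sin(y)],[np.sin(y),np.cos(y)]])
hc=np.array([.5009,-.0357])
for n,x in(("flush",-.015),("out",-.020)):
  for dy in(-.013,-.008,0,.008,.013):
    for z in(.051,.062,.073):
      P=np.r_[Rm@[x,dy]+hc,z];uv=proj(c,P)[0];print(n,dy,z,((uv-[250,230])*6.5).round(0))
for dx in(-.015,.015):
  for dy in(-.02,.02):
    print("top",dx,dy,((proj(c,np.r_[Rm@[dx,dy]+hc,.078])[0]-[250,230])*6.5).round())
E
```

```text
flush -0.013 0.051 [258. 421.]
flush -0.013 0.062 [249. 471.]
flush -0.013 0.073 [238. 526.]
flush -0.008 0.051 [257. 368.]
flush -0.008 0.062 [248. 415.]
flush -0.008 0.073 [237. 467.]
flush 0 0.051 [256. 280.]
flush 0 0.062 [246. 324.]
flush 0 0.073 [235. 372.]
flush 0.008 0.051 [254. 192.]
flush 0.008 0.062 [244. 230.]
flush 0.008 0.073 [233. 274.]
flush 0.013 0.051 [253. 135.]
flush 0.013 0.062 [243. 171.]
flush 0.013 0.073 [231. 212.]
out -0.013 0.051 [201. 421.]
out -0.013 0.062 [189. 471.]
out -0.013 0.073 [175. 526.]
out -0.008 0.051 [200. 368.]
out -0.008 0.062 [187. 415.]
out -0.008 0.073 [173. 467.]
out 0 0.051 [198. 280.]
out 0 0.062 [185. 323.]
out 0 0.073 [170. 371.]
out 0.008 0.051 [196. 192.]
out 0.008 0.062 [183. 230.]
out 0.008 0.073 [168. 274.]
out 0.013 0.051 [195. 135.]
out 0.013 0.062 [181. 171.]
out 0.013 0.073 [166. 211.]
top -0.015 -0.02 [234. 637.]
top -0.015 0.02 [224. 141.]
top 0.015 -0.02 [620. 637.]
top 0.015 0.02 [630. 141.]
```

View pics/w9.png

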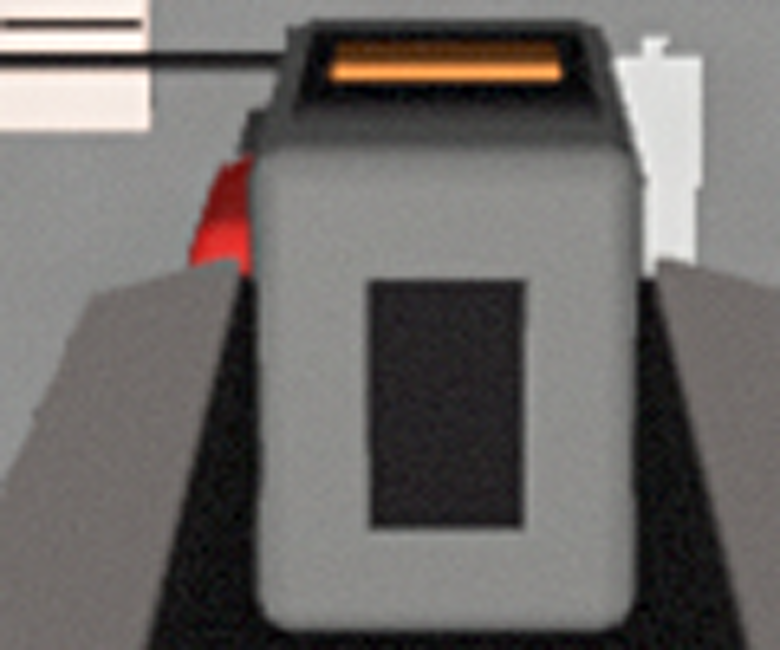

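```bash
python3 - <<'E'
from h import *
s=cam("side")
# s7: TCP (.5005,.0258,.0439) open 56mm
for x in(.5005-.028,.5005-.04,.5005+.028,.5005+.04):
  for z in(.044,.078,.11,.14):
    uv=proj(s,[x,.0258,z])[0];print(x,z,((uv-[270,150])*3.75).round())
im=vision.camera('side');cv2.imwrite('pics/s9.png',cv2.resize(im[170:270,290:410],None,fx=6.5,fy=6.5,interpolation=cv2.INTER_CUBIC))
E
```

```text
0.4724999999999999 0.044 [237. 252.]
0.4724999999999999 0.078 [238. 200.]
0.4724999999999999 0.11 [239. 150.]
0.4724999999999999 0.14 [241. 102.]
0.46049999999999996 0.044 [218. 248.]
0.46049999999999996 0.078 [219. 197.]
0.46049999999999996 0.11 [220. 147.]
0.46049999999999996 0.14 [221.  99.]
0.5285 0.044 [327. 269.]
0.5285 0.078 [329. 217.]
0.5285 0.11 [332. 167.]
0.5285 0.14 [335. 118.]
0.5405 0.044 [346. 273.]
0.5405 0.078 [349. 221.]
0.5405 0.11 [352. 170.]
0.5405 0.14 [355. 121.]
```

View pics/s9.png

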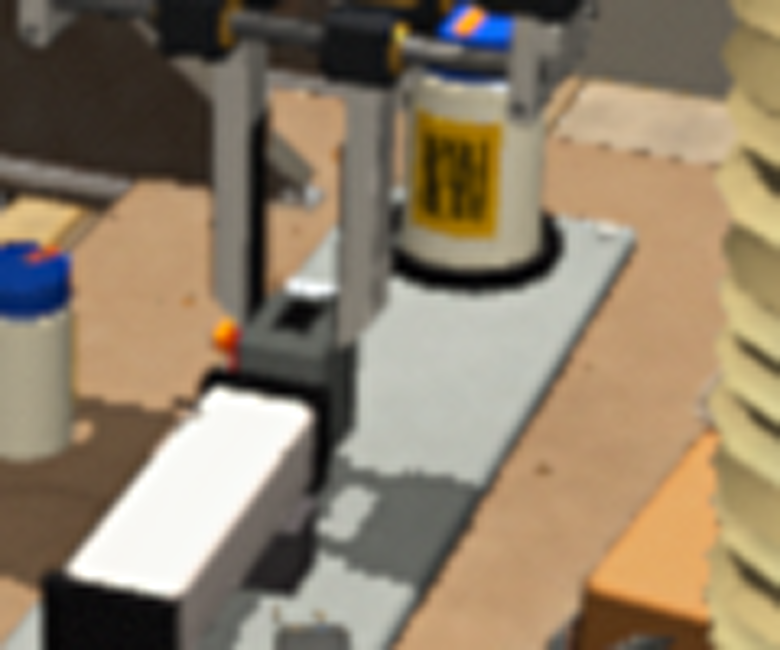

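The pictures show why it slipped. Button red is still visible, and in the side view the fingers end near z≈0.075 although the TCP reads 0.043. So the real finger ends are about 31 mm short of the reported TCP, and I was only gripping the top few mm of the head. Before lowering I'll measure this offset and check clearance to the front decoy.

```bash
python3 - <<'E'
from h import *
import pickle
o=pickle.load(open('o1.pkl','rb'));c=cam("wrist",o);t=cam("top");s=cam("side")
f=lambda X:np.r_[(proj(c,X)-[233,297]).ravel(),(proj(t,X)-[270,303]).ravel(),(proj(s,X)-[293,212]).ravel()]
r=least_squares(f,[.4,-.02,.08]);print("decoy lid",r.x,r.fun.round(1))
# finger end from s9 at TCP .043: find z fit for right finger outer bottom
for z in(.06,.07,.075,.08): print(z,((proj(s,[.501+.0145,-.0357,z])[0]-[290,170])*6.5).round(),((proj(s,[.501-.0145,-.0357,z])[0]-[290,170])*6.5).round())
E
```

```text
decoy lid [ 0.39636022 -0.01663919  0.06033553] [-0.4  0.4 -0.5  0.1  0.9  0.6]
0.06 [339. 370.] [254. 353.]
0.07 [340. 343.] [255. 326.]
0.075 [340. 329.] [255. 312.]
0.08 [341. 315.] [255. 298.]
```

Request:
{"method": "play_rows", "body": {
  "moves": [
    {"claw": 0.6,"linear": [0,0.5,0],"turn": [0,0,0]},
    {"claw": 0.6,"linear": [0,0.5,0],"turn": [0,0,0]},
    {"claw": 0.6,"linear": [0,0.5,0],"turn": [0,0,0]},
    {"claw": 0.6,"linear": [0,0.5,0],"turn": [0,0,0]},
    {"claw": 0.6,"linear": [0,0.5,10],"turn": [0,0,0]},
    {"claw": 0.6,"linear": [0,0.5,20],"turn": [0,0,0]},
    {"claw": 0.6,"linear": [0,0.5,28],"turn": [0,0,0]},
    {"claw": 0.6,"linear": [0,0.5,28],"turn": [0,0,0]}
  ],
  "force": 30
}}

```text
time_s: 12.95
ee_pos: [0.5009, -0.0355, 0.0142]
eef_rot: [-3.139, -0.002, 1.588]
force: [-0.7, 0.5, -0.3]
grip_width: 0.0562
```

```bash
python3 - <<'E'
from h import *
o=get_obs();print(o['ee_pos'],o['force'],o['grip_width'])
a=vision.camera('side')[170:270,290:410];b=vision.camera('wrist')[200:350,220:420]
cv2.imwrite('pics/s10.png',np.hstack([cv2.resize(a,(400,333),interpolation=cv2.INTER_CUBIC),cv2.resize(b,(400,333),interpolation=cv2.INTER_CUBIC)]))
E
```

```text
[ 0.50088384 -0.03553865  0.01418031] [-0.68255119  0.477144   -0.28170042] 0.056247450775392054
```

View pics/s10.png

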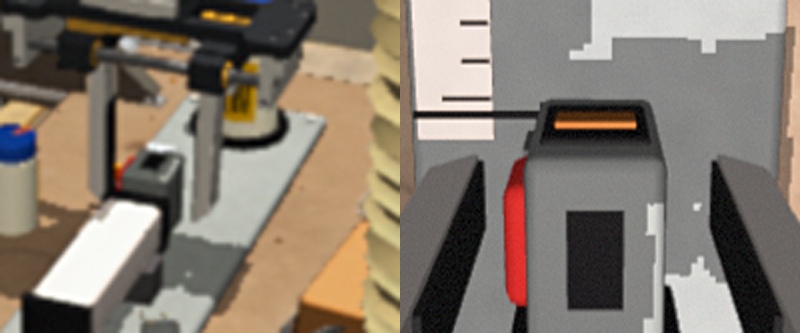

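The fingers now flank the head at button height. Squeezing.

Request:
{"method": "play_rows", "body": {
  "moves": [
    {"claw": 0.2,"linear": [0,0.5,0],"turn": [0,0,0]},
    {"claw": 0.2,"linear": [0,0.5,0],"turn": [0,0,0]},
    {"claw": 0.2,"linear": [0,0.5,0],"turn": [0,0,0]},
    {"claw": 0.2,"linear": [0,0.5,0],"turn": [0,0,0]},
    {"claw": 0.2,"linear": [0,0.5,0],"turn": [0,0,0]},
    {"claw": 0.2,"linear": [0,0.5,0],"turn": [0,0,0]}
  ],
  "force": 30
}}

```text
time_s: 13.8
ee_pos: [0.5008, -0.0356, 0.0151]
eef_rot: [-3.138, -0.002, 1.588]
force: [-11.2, -0.3, 8.3]
grip_width: 0.0295
```

```bash
python3 - <<'E'
from h import *
o=get_obs();print(o['ee_pos'],o['force'],o['grip_width'])
b=vision.camera('wrist')[220:340,240:400]
cv2.imwrite('pics/w11.png',cv2.resize(b,(800,600),interpolation=cv2.INTER_CUBIC))
E
```

```text
[ 0.50076051 -0.0356039   0.01508851] [-11.2395785   -0.25627073   8.32565554] 0.02950841112078511
```

View pics/w11.png

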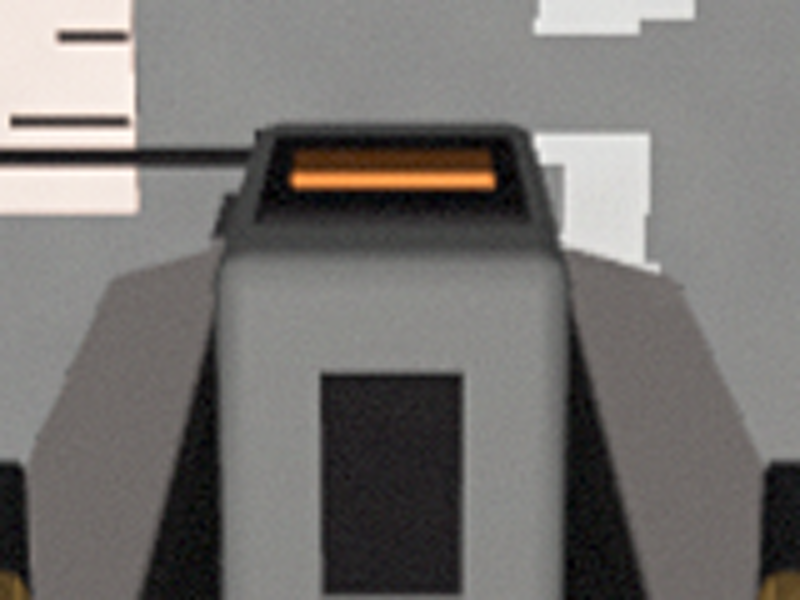

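No red shows any more, so the button is flush. Relieving the sideways force and pulling gently.

Request:
{"method": "play_rows", "body": {
  "moves": [
    {"claw": 0.2,"linear": [0,0,0],"turn": [0,0,0]},
    {"claw": 0.2,"linear": [2,0,0],"turn": [0,0,0]},
    {"claw": 0.2,"linear": [5,0,0],"turn": [0,0,0]},
    {"claw": 0.2,"linear": [10,0,0],"turn": [0,0,0]},
    {"claw": 0.2,"linear": [15,0,0],"turn": [0,0,0]},
    {"claw": 0.2,"linear": [15,0,0],"turn": [0,0,0]}
  ]
}}

```text
time_s: 14.6
ee_pos: [0.5004, -0.0202, 0.0151]
eef_rot: [-3.138, -0.002, 1.588]
force: [-3.9, -2.0, 1.3]
grip_width: 0.0304
```

```bash
python3 - <<'E'
from h import *
o=get_obs();print(o['ee_pos'],o['force'],o['grip_width'])
b=vision.camera('wrist')[220:340,240:400]
cv2.imwrite('pics/w12.png',cv2.resize(b,(800,600),interpolation=cv2.INTER_CUBIC))
E
```

```text
[ 0.50042704 -0.02015039  0.01510251] [-3.94474387 -2.01033441  1.2763914 ] 0.030402815853985323
```

View pics/w12.png

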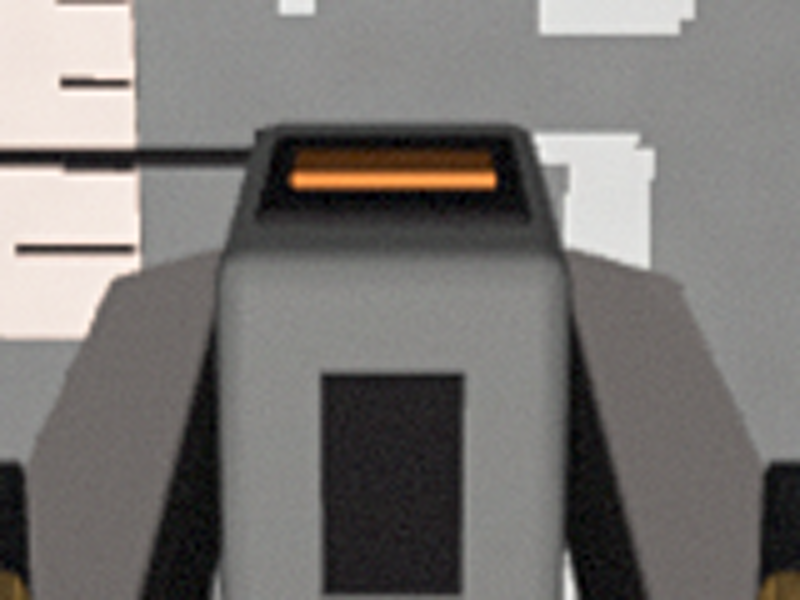

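The head comes along without slipping and the spring shows as −2 N in y. Continuing.

Request:
{"method": "play_rows", "body": {
  "moves": [
    {"claw": 0.2,"linear": [6,0,0],"turn": [0,0,0]},
    {"claw": 0.2,"linear": [14,0,0],"turn": [0,0,0]},
    {"claw": 0.2,"linear": [22,0,0],"turn": [0,0,0]},
    {"claw": 0.2,"linear": [30,0,0],"turn": [0,0,0]},
    {"claw": 0.2,"linear": [38,0,0],"turn": [0,0,0]},
    {"claw": 0.2,"linear": [46,0,0],"turn": [0,0,0]},
    {"claw": 0.2,"linear": [50,0,0],"turn": [0,0,0]},
    {"claw": 0.2,"linear": [50,0,0],"turn": [0,0,0]}
  ]
}}

```text
time_s: 15.65
ee_pos: [0.4996, 0.0299, 0.0151]
eef_rot: [-3.138, -0.002, 1.589]
force: [-1.0, -2.3, -2.9]
grip_width: 0.0295
```

```bash
python3 - <<'E'
from h import *
import pickle
o=get_obs();print(o['ee_pos'],o['eef_rot'],o['force'],o['grip_width'])
im=vision.camera('wrist');pickle.dump(o,open('o13.pkl','wb'));cv2.imwrite('pics/w13f.png',im)
cv2.imwrite('pics/w13.png',cv2.resize(im[220:300,220:320],(800,600)[:1]+(640,),interpolation=cv2.INTER_CUBIC)[:600])
E
```

```text
[0.49958407 0.02990921 0.01511742] [-3.13788933e+00 -1.95393649e-03  1.58852343e+00] [-0.98831381 -2.26053773 -2.85579089] 0.02945575536245053
```

View pics/w13.png

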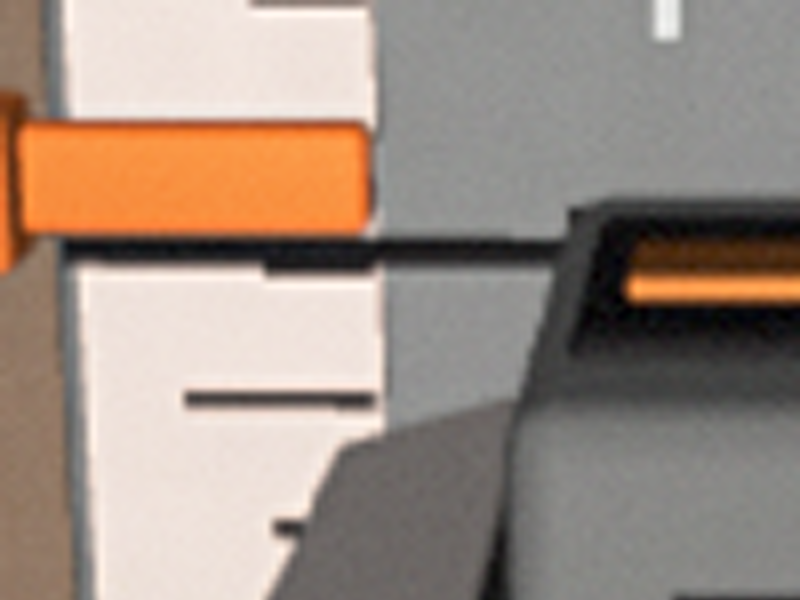

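View pics/w13f.png

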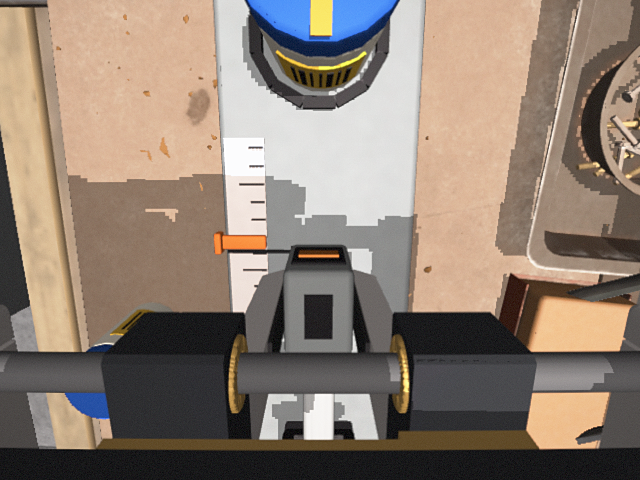

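```bash
python3 - <<'E'
from h import *
import pickle
o=pickle.load(open('o13.pkl','rb'));c=cam("wrist",o)
b=lambda u,v:((u+.5)/8-.5+220,(v+.5)/8-.5+220)
w=lambda uv,z:pix2w(c,uv,z)[:2]
y=.017;u=np.array([-np.sin(y),np.cos(y)])
for n,uv,z in(("far",(200,124),.018),("mid",(200,180),.018),("near",(200,234),.018),("needle",(200,248),.029),("needleR",(480,250),.029)):
    p=w(b(*uv),z);print(n,p,(p@u).round(5))
E
```

```text
far [0.45902713 0.04985297] 0.04204
mid [0.45891841 0.04579167] 0.03798
near [0.45881216 0.04184076] 0.03404
needle [0.46098594 0.04386772] 0.03602
needleR [0.4798297 0.0441079] 0.03594
```

Both estimates agree on 2.0 mm remaining: the picture, and the measured 67.5 mm travel less the 65.5 mm moved.

Request:
{"method": "play_rows", "body": {
  "moves": [
    {"claw": 0.2,"linear": [1,0,0],"turn": [0,0,0]},
    {"claw": 0.2,"linear": [2,0,0],"turn": [0,0,0]},
    {"claw": 0.2,"linear": [2,0,0],"turn": [0,0,0]},
    {"claw": 0.2,"linear": [2,0,0],"turn": [0,0,0]}
  ]
}}

```text
time_s: 16.2
ee_pos: [0.4996, 0.0317, 0.0151]
eef_rot: [-3.138, -0.002, 1.588]
force: [-1.4, -2.0, -1.7]
grip_width: 0.0298
```

```bash
python3 - <<'E'
from h import *
import pickle
o=get_obs();print(o['ee_pos'],o['eef_rot'],o['force'],o['grip_width'],o['joint_vel'].round(3))
im=vision.camera('wrist');pickle.dump(o,open('o14.pkl','wb'))
cv2.imwrite('pics/w14.png',cv2.resize(im[220:295,220:320],(800,600),interpolation=cv2.INTER_CUBIC))
s=vision.camera('side');t=vision.camera('top');cv2.imwrite('pics/s14.png',np.hstack([cv2.resize(s[150:290,270:410],(400,400),interpolation=cv2.INTER_CUBIC),cv2.resize(t[190:330,150:290],(400,400),interpolation=cv2.INTER_CUBIC)]))
E
```

```text
[0.49957576 0.03170877 0.0151243 ] [-3.13795975e+00 -1.97831252e-03  1.58827524e+00] [-1.4214235  -2.01924204 -1.70236979] 0.029831372134233917 [-0.002  0.     0.001 -0.     0.    -0.   ]
```

View pics/w14.png

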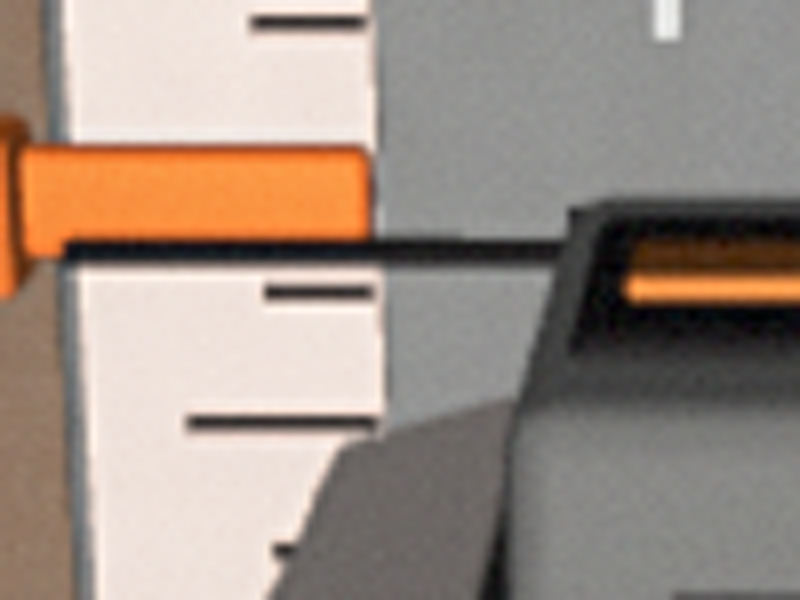

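View pics/s14.png

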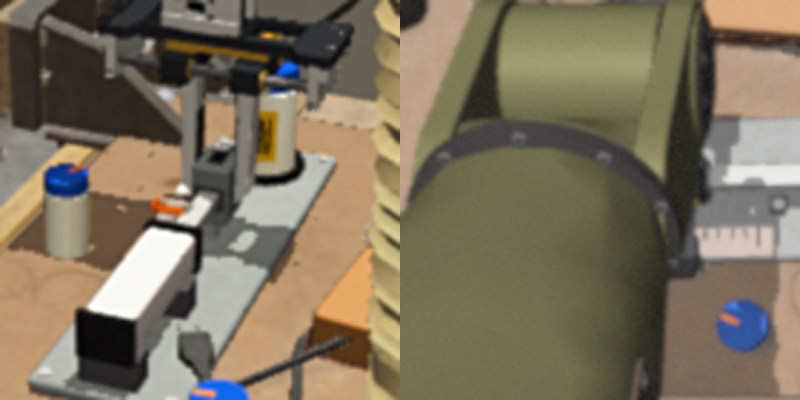

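```bash
python3 - <<'E'
from h import *
import pickle
o=pickle.load(open('o14.pkl','rb'));c=cam("wrist",o)
b=lambda u,v:((u+.5)/8-.5+220,(v+.5)/8-.5+220)
w=lambda uv,z:pix2w(c,uv,z)[:2]
y=.017;u=np.array([-np.sin(y),np.cos(y)])
for n,uv,z in(("far",(200,147),.018),("near",(30,256),.018),("needle",(200,249),.029),("needleR",(480,250),.029)):
    p=w(b(*uv),z);print(n,p,(p@u).round(5))
E
```

```text
far [0.45897776 0.04999784] 0.04219
near [0.44664819 0.0417876 ] 0.03419
needle [0.4609773  0.04560553] 0.03776
needleR [0.4798233  0.04591043] 0.03775
```

The needle is within 0.4 mm of the clip's centre, the button is flush (29.8 mm), and everything is at rest. Handing in.

```bash
python3 -c "
from station import hand_in,get_obs
o=get_obs();print(o['time_s'],o['ee_pos'],o['grip_width']);print(hand_in())"
```

```text
16.35 [0.49959047 0.03171267 0.01513218] 0.029731382218289575
the job is handed in; nothing more can be done
None
```

I turned the canister about 0.755 rad counter-clockwise in its nest and let go. I then squeezed the button flush, drew the head out about 67 mm, and handed in at 16.35 s still holding it at 30 N.

**Last checks:**
- **Pointer:** it is about 0.4 mm short of the clip's centre by the wrist camera. The tool moved 67.3 mm, against 67.5 mm measured beforehand.
- **Grip:** the opening is 29.7 mm, so the button is squeezed flush. The arm is at rest, with about −2 N from the spring along the pull.
- **Canister:** after release, the lid stripe measured 0.003 rad below to 0.010 rad above zero yaw, against 0.015–0.018 rad for the stand. The canister is therefore within about 0.02 rad of square. I did not measure it again after the pull, but later pictures show the label still facing the head.
- **Clip and nearby things:** the clip measures where it was. The small canister in front looks undisturbed in the last pictures, but I did not measure the sander, offcut or square again.

**What failed or disagreed:**
- **First pull:** it slipped off, and the head stayed home and locked.
- **Fingers shorter than stated:** the pictures showed that the finger ends stop about 29 mm short of the reported TCP, so I was gripping above the button. I lowered the tool 28 mm and the second pull held.
- **Canister grip:** for the same reason I held the canister near its lid rather than at mid-height, but it still turned properly.

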